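# Hang a moisture-absorber pail on the weighing hook

## Robot

A 6-joint arm with a two-finger parallel gripper is mounted at the origin on the work surface. World frame = base frame: x ahead of the robot, y to its left, z up, the work surface at z = 0. Lengths are in m, angles in rad, forces in N, time in s.
With the tool pointing down it reaches from about 0.325 to 0.925 m from the base axis. Payload 3.1 kg.
Tool frame: the origin (TCP) lies on the mounting face of the last link; the fingertips stand 173 mm ahead of it and the grasp point (between the pads) lies 155 mm ahead of it; y points along the fingers, z is the direction in which the jaws open and shut, and the axes are right-handed (so a half turn about y gives the same grasp; the last joint's range is limited). The gripper opens to 85 mm and grips with 20 to 120 N. Pads are 22 mm wide; open, the fingers measure 114 mm over their backs; the gripper's body (76 mm by 85 mm) begins 54 mm behind the grasp point. The pads swing forward as they close: fully open they stand 13 mm farther back than shut.
Start: joints at [1.034, 0.217, 1.613, -0, 1.311, -0.112], TCP at [0.258, 0.569, 0.405] pointing down, gripper open.
Joint ranges: [-2.75, 2.75], [-0.78, 2.1], [0.31, 2.55], [-1.13, 4.27], [0.13, 2.63], [-2.58, 2.58]. Speed limits (rad/s): [2.79, 2.79, 3.14, 3.14, 3.14, 3.14].

## Interface

Orientations are given as a unit quaternion [x, y, z, w].
In Python, from bench import robot gives the robot as it stands.
- The arm moves only by the shell command python3 -m handwheel 'ROWS' [FORCE]. ROWS is text: rows parted by semicolons, each of 7 numbers parted by spaces: the shift along the tool's x, y, z scaled (see below), then the turn, a rotation vector about the tool's x, y, z scaled (see below), then the opening, from 0 (shut) to 1 (fully open). In form: dx dy dz wx wy wz fingers; .... A call has 1 to 8 rows; each row is the pose to reach, as a shift and turn from the pose commanded when the call began, along the tool's axes at that moment; what a row does not reach only later rows make up. The controller multiplies each number of a shift by 750 mm and each number of a turn by 90 degrees. A row lasts 1/8 s, in which the tool goes at most 62.5 mm and 10.7 degrees, less where a joint would pass 70% of its speed; a pose out of reach is approached as far as the arm can. A call with a number of a shift or a turn outside -1 to 1 is refused whole. A call with a gripper value outside its range is refused whole. The fingers move at their own pace and stop on an object; FORCE is the grip in N (left out, the last holds). Time passes only in rows, so rows that repeat a pose let the fingers close. It gives the time, the measured TCP pose, the force and the opening at its end, in the units of the state.
- robot.sense(): the state, without advancing time (a new reading comes with each control period).
- robot.grab_frame(name): name is "scene" or "top" or "wrist"; returns a dict with "color" (384x512x3 uint8, red, green, blue), "depth" (384x512 float32, m along the optical axis (not along the pixel's ray), 0 where there is no reading), "fx", "fy", "cx", "cy" (pixels), "R" (3x3) and "t" (3): a world point X has camera coordinates R X + t; the wrist camera has in their place "mount" (4x4, takes a point from camera to tool coordinates, whose origin is the TCP and whose axes are the tool frame's). Camera axes: x right, y down, z forward; pixel columns grow to the right and rows downward; lengths in m; the calibration is good to about 2 mm. A picture is of the moment at which its call begins: read the wrist's pose just before it.
- robot.finish_job(): hands the job in, once; it reports no verdict.
Trained networks look in the newest picture that a camera, given by its name, has taken for a name from the list of things; names that differ only in an ending like _2 or _b are one class to them, and where a whole thing is asked for, a point or a joint stands for the part that bears it (a point fixed in the world has none). Each returns a list of dicts, best first, with "confidence" (0 to 1); they miss things now and then, are a little off and sometimes report something else, mostly with a low value. They report only what shows in the picture. A call takes as long as a camera call.
- robot.boxes_of(camera, name): "at" ([x, y, z] in m, in the coordinates of the camera as it stood for that picture, good to about 4 mm: the middle of the surface that is visible of it).
- robot.outline_of(camera, name): "pixels" (384x512 bool, what is visible of it).
- robot.landmark_of(camera, name): "at" ([x, y, z] in m, in the coordinates of the camera as it stood for that picture, good to about 4 mm: a listed point, or the origin of a listed thing).
The state is a dict: "t": time; "joint_pos": joint angles; "joint_velocities": joint speeds; "joint_efforts": joint torques, N m; "position": TCP position; "tcp_rot": TCP orientation; "ft_force": force on the tool from outside, world axes, zero at the start; "ft_torque": the same for the moment, N m; "opening": finger opening in m.
Only numpy, scipy, OpenCV 4.12 (cv2) and the standard library are available. Lean on these libraries where they do the work, as an engineer would, in place of code of your own. Each camera call takes 0.05 s, during which the arm holds its last target. There are 200 camera calls.

## Task

Swing the flat-lying bail of the grey moisture-absorber pail straight up while the pail stays standing where it is, then lift the pail by the bail and hang it on the hook of the weighing stand by the middle of the bail's grip, leaving it hanging still and level. The sprung hook is delicate: it must never feel more than about 11 N (the pail itself weighs up to 6 N), so let it down gently until the hook carries the weight before you let go; leave the other things on the table alone.

Things in the scene. Friction and masses are not known exactly. Their poses are not given: they have to be found in the camera images.
- pail: grey round steel pail with a fixed metal lid, 106 mm across the lid, 100 mm across the body, 97 mm tall, 0.43 to 0.61 kg with its bail (not known beforehand). Origin: centre of its underside, z up. Its bail turns on two ears 85 mm above the origin; the hinge line is the pail's own y axis at that height. The bail starts lying flat on the pail's -x side, clear of the body
- bail (a joint): angle of the bail: 0 = lying flat, level, on the pail's -x side; 1.571 = straight up; 3.14 = flat on the other side. The hinge is slightly stiff (0.05 N m), so the bail stays where it is left
- bail_mid (a point): middle of the bail's grip, on its centre line. The bail is a U of 6 mm round steel bar (arms 120 mm apart, 37 g in all) whose cross bar, parallel to the hinge line and 110 mm from it, carries a black sleeve, 14 mm across and 88 mm long, centred here. The sleeve turns freely on the bar, so the bail swings and the pail hangs plumb while the sleeve is held
- stand: weighing stand fixed to the table: base plate 160 x 120 x 12 mm and a steel column, 22 mm across, 250 mm tall, 100 mm in +x of the origin; a black clamp (34 x 40 mm) on the column carries the hook and ends 35 mm or less above hook_mark. Origin: on the table below the hook's seat, z up. The hook points in -x, away from the column
- hook_mark (a point): nominal seat of the hook (resting place of the centre line of the bail's sleeve), 250 mm above the stand's origin. The clamp was set by hand: the true seat is up to 18 mm higher or lower (x, y are true), so feel for it
- column_top (a point): top centre of the steel column, 100 mm in +x of the seat. From its clamp the hook, one 8 mm round bar, comes in -x and forms an upward-open V: bar top 20 mm above the true seat at 48 mm in +x of it, down to the seat, up to the free tip, 18 mm above the seat and 26 mm in -x; its lowest point is 18 mm below the seat. The hook is sprung: it sinks 1 mm per 3 N, at most 8 mm
- clip_jar: bystander, to be left alone: closed glass jar, 44 mm across, 48 mm tall; origin at the centre of its underside
- spool: bystander, to be left alone: small white spool, 36 mm across, 32 mm tall; origin at the centre of its underside
- screwdriver: bystander, to be left alone: black-handled screwdriver, 190 mm, lying
- plain_tin: bystander, to be left alone: grey round tin of the pail's size (106 mm across, 96 mm tall) but with no bail; origin at the centre of its underside
- handwheel: bystander, to be left alone: spare shelving handwheel lying flat, 194 mm across, knob up to 62 mm high; origin at the centre of its underside
- hygrometer: bystander, to be left alone: white box-shaped hygrometer, 45 x 80 x 50 mm; origin at the centre of its underside
- stapler: bystander, to be left alone: black desk stapler, 140 mm long, 44 mm tall; origin at the centre of its underside

How it is judged:
On the way, in this order (a step that is already met when the one before it is completed fails the run):
1. the bail stands upright (within 0.25 rad) with the pail still standing where it was (moved under 30 mm) (value of joint bail between 1.32 and 1.82 rad and height (world z) of pail below 0.006 m and distance of pail from where it was at the start of the episode below 0.03 m and angle between pail's own z axis and vertical below 0.1 rad), for 0.2 s.
2. the pail's bail hangs on the hook by its middle (contact force between pail and stand above 2.5 N and x of bail_mid in the frame of stand between -0.015 and 0.02 m and y of bail_mid in the frame of stand between -0.015 and 0.015 m and z of bail_mid in the frame of stand between 0.22 and 0.277 m and angle between pail's own z axis and vertical below 0.2 rad), for 0.2 s.
At the end, for the whole second after the job is handed in: The pail hangs from the hook clear of the table, the middle of the bail's grip within 15 mm of the hook's seat (20 mm towards the column), the pail level within 0.2 rad and still (under 0.05 m/s), released (all of step 2 and linear speed of pail below 0.05 m/s and height (world z) of pail above 0.02 m); the robot touches nothing.
It fails at once if the weighing stand or its hook feels more than 11 N (contact force between stand and anything else above 11 N).
It fails at once if the pail is tipped by more than 0.6 rad (angle between pail's own z axis and vertical above 0.6 rad).
It fails at once if a bystander is moved by more than 30 mm (distance of any of clip_jar, spool, screwdriver, plain_tin, handwheel, hygrometer, stapler from where it was at the start of the episode above 0.03 m).
It also fails if it takes over 70 s, if anything falls off the work surface, if the arm or the gripper's body presses on something with over 40 N, if the wrist force passes 120 N, or if a joint passes its speed limit or range.

## Working session

There is one attempt and no reset: what is moved stays moved. The work goes in short steps, Python scripts to look and compute and a shell command to move; the robot and the scene stay as the last step left them, time stands still between calls to the robot, and variables do not carry over. Pictures are saved under pics/ and viewed, about 8 in all and at most 12, crops included, and the job is handed in when it is done.

```bash
ls; mkdir -p pics; cat > h.py <<'E'
import numpy as np, cv2
from scipy.spatial.transform import Rotation as Rn
from bench import robot
def cam(name):
    s=robot.sense(); f=robot.grab_frame(name)
    if name=="wrist":
        M=np.eye(4); M[:3,:3]=Rn.from_quat(s["tcp_rot"]).as_matrix(); M[:3,3]=s["position"]
        f["T"]=M@f["mount"]
    else:
        T=np.eye(4); T[:3,:3]=f["R"].T; T[:3,3]=-f["R"].T@f["t"]; f["T"]=T
    return f
def w(f,p): return (f["T"][:3,:3]@np.array(p).T).T+f["T"][:3,3]
def cloud(f):
    v,u=np.mgrid[:384,:512]; d=f["depth"]
    P=np.stack([(u-f["cx"])/f["fx"]*d,(v-f["cy"])/f["fy"]*d,d],-1)
    return P@f["T"][:3,:3].T+f["T"][:3,3]
def px(f,X):
    c=f["T"][:3,:3].T@(np.array(X)-f["T"][:3,3]); return c[0]/c[2]*f["fx"]+f["cx"],c[1]/c[2]*f["fy"]+f["cy"]
def st():
    s=robot.sense(); R=Rn.from_quat(s["tcp_rot"]).as_matrix()
    print("t",round(s["t"],2),"pos",np.round(s["position"],4),"F",np.round(s["ft_force"],2),"T",np.round(s["ft_torque"],2),"op",round(s["opening"],4),"q",np.round(s["joint_pos"],2)); print(np.round(R,3).tolist())
    return s,R
E
python3 - <<'E'
from h import *
st()
fs={n:cam(n) for n in ("scene","top")}
cv2.imwrite("pics/a.png",cv2.cvtColor(np.vstack([cv2.resize(fs[n]["color"],(400,300)) for n in fs]),cv2.COLOR_RGB2BGR))
for n in fs:
    f=fs[n]
    print(n,np.round(f["T"][:3,3],3),f["fx"])
    for k in "pail bail_mid stand hook_mark column_top clip_jar spool screwdriver plain_tin handwheel hygrometer stapler".split():
        print(k,[(np.round(w(f,r["at"]),3).tolist(),round(r["confidence"],2)) for r in robot.landmark_of(n,k)[:2]])
E
```

```text
pics
t 0.0 pos [0.2574 0.5691 0.4034] F [-0.79  0.08  0.24] T [-0.03  0.07  0.03] op 0.0853 q [ 1.03  0.22  1.61 -0.    1.31 -0.11]
[[0.911, -0.001, 0.412], [-0.412, -0.002, 0.911], [-0.0, -1.0, -0.002]]
scene [1.226 1.012 0.899] 488.0548699301307
pail [([0.544, -0.195, -0.001], 0.78)]
bail_mid [([0.44, -0.171, 0.098], 0.48)]
stand [([0.578, 0.181, 0.004], 0.91), ([0.44, -0.169, 0.094], 0.16)]
hook_mark [([0.582, 0.183, 0.245], 0.69)]
column_top [([0.675, 0.161, 0.249], 0.62)]
clip_jar [([0.697, -0.011, 0.001], 0.7), ([0.79, 0.098, -0.004], 0.59)]
spool [([0.423, -0.013, -0.003], 0.58)]
screwdriver [([0.789, 0.102, -0.001], 0.81)]
plain_tin [([0.639, 0.458, -0.002], 0.72)]
handwheel [([0.62, -0.449, 0.001], 0.73)]
hygrometer [([0.784, -0.122, 0.003], 0.82)]
stapler [([0.466, 0.445, 0.002], 0.89)]
top [0.366 0.015 1.532] 469.589891874168
pail [([0.787, -0.111, 0.007], 0.38)]
bail_mid [([0.439, -0.166, 0.09], 0.72)]
stand [([0.58, 0.183, 0.002], 0.88)]
hook_mark [([0.581, 0.18, 0.253], 0.83)]
column_top [([0.681, 0.159, 0.249], 0.69), ([0.546, -0.197, -0.001], 0.69)]
clip_jar [([0.698, -0.012, -0.0], 0.51)]
spool [([0.425, -0.02, -0.0], 0.58)]
screwdriver [([0.785, 0.106, 0.001], 0.8), ([0.68, 0.162, 0.249], 0.42)]
plain_tin [([0.644, 0.452, 0.003], 0.64), ([0.701, -0.009, -0.001], 0.61)]
handwheel [([0.627, -0.449, -0.004], 0.75), ([0.579, 0.18, 0.253], 0.59)]
hygrometer [([0.787, -0.114, 0.003], 0.71)]
stapler [([0.463, 0.44, -0.001], 0.78), ([0.783, -0.114, 0.005], 0.4)]
```

View pics/a.png

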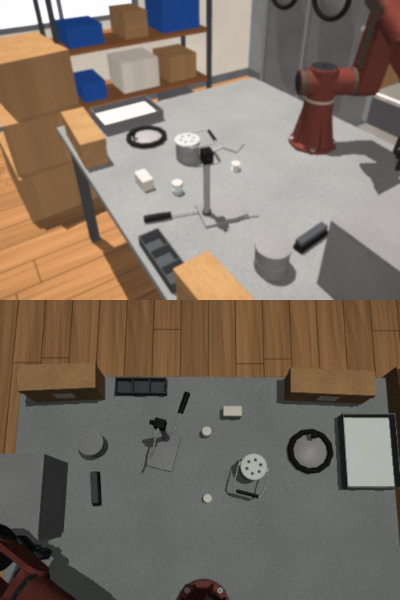

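```bash
cat >> h.py <<'E'
def plan(pos,yaw,tilt=None):
    """TCP target; yaw = heading of tool z (jaw axis), tool y down; prints rows numbers"""
    s,R=st(); z=np.array([np.cos(yaw),np.sin(yaw),0]); y=np.array([0,0,-1.]); Rt=np.column_stack([np.cross(y,z),y,z])
    d=R.T@(np.array(pos)-s["position"]); rv=Rn.from_matrix(R.T@Rt).as_rotvec()
    print("shift/750",np.round(d/.75,4),"turn/90",np.round(rv/(np.pi/2),4),"dist",np.linalg.norm(d),"deg",np.degrees(np.linalg.norm(rv)))
E
python3 - <<'E'
from h import *
f=robot.grab_frame("wrist"); print(np.round(f["mount"],3),f["fx"])
plan([.47,-.18,.48],np.radians(-14.4))
E
```

```text
[[ 0.     0.955  0.297 -0.075]
 [-0.001 -0.297  0.955  0.031]
 [ 1.    -0.     0.001 -0.001]
 [ 0.     0.     0.     1.   ]] 276.9494397625622
t 1.35 pos [0.2576 0.5695 0.4047] F [-1.08  0.67  0.11] T [0.04 0.   0.  ] op 0.0853 q [ 1.03  0.22  1.61  0.    1.31 -0.11]
[[0.911, -0.0, 0.412], [-0.412, -0.0, 0.911], [-0.0, -1.0, -0.0]]
shift/750 [ 0.6699 -0.1004 -0.7937] turn/90 [ 0.      0.8895 -0.    ] dist 0.7826237552076574 deg 80.05788995827271
```

```bash
R="python3 -m handwheel"; python3 -m handwheel '0.08 -0.05 -0.09 0 0.11 0 0.5; 0.15 -0.1 -0.18 0 0.22 0 0.5; 0.22 -0.1 -0.26 0 0.33 0 0.5; 0.28 -0.1 -0.34 0 0.44 0 0.5; 0.34 -0.1 -0.41 0 0.55 0 0.5; 0.4 -0.1 -0.48 0 0.66 0 0.5; 0.45 -0.1 -0.54 0 0.77 0 0.5; 0.5 -0.1 -0.6 0 0.889 0 0.5' 40
python3 - <<'E'
from h import *
plan([.47,-.18,.48],np.radians(-14.4))
E
```

```text
t: 2.35
position: [0.3877, 0.0967, 0.479]
tcp_rot: [0.431, -0.559, 0.56, -0.433]
ft_force: [0.3, 0.7, -0.9]
opening: 0.0428
t 2.35 pos [0.3877 0.0967 0.479 ] F [ 0.32  0.69 -0.86] T [-0.02 -0.1   0.02] op 0.0428 q [ 0.07 -0.35  2.01  0.    1.48  0.32]
[[-0.253, 0.002, 0.967], [-0.967, 0.0, -0.253], [-0.001, -1.0, 0.002]]
shift/750 [ 0.3291 -0.0012  0.1997] turn/90 [-0.0013 -0.003  -0.0005] dist 0.2887237082147538 deg 0.2989068011884791
```

```bash
python3 -m handwheel '0.07 0 0.04 0 0 0 0.5; 0.14 0 0.08 0 0 0 0.5; 0.21 0 0.12 0 0 0 0.5; 0.27 0 0.16 0 0 0 0.5; 0.33 0 0.2 0 0 0 0.5; 0.33 0 0.2 0 0 0 0.5'
cat > look.py <<'E'
from h import *
import sys
st(); f=cam("wrist"); cv2.imwrite(f"pics/{sys.argv[1]}.png",cv2.cvtColor(f["color"],cv2.COLOR_RGB2BGR)); np.savez(f"{sys.argv[1]}.npz",**f)
for k in sys.argv[2:]: print(k,[(np.round(w(f,r["at"]),4).tolist(),round(r["confidence"],2),np.round(px(f,w(f,r["at"])))) for r in robot.landmark_of("wrist",k)[:2]])
E
python3 look.py b pail bail_mid
python3 - <<'E'
from h import *
f=dict(np.load("b.npz")); P=cloud(f); C=f["color"].astype(int)
m=(f["depth"]>0)&(P[...,2]>.085)&(P[...,2]<.105)&(np.hypot(P[...,0]-.545,P[...,1]+.196)<.065)
q=P[m]; print("lid",m.sum(),q.mean(0),q.min(0),q.max(0))
b=(f["depth"]>0)&(P[...,2]>.06)&(P[...,2]<.12)&(C.sum(-1)<150)&(np.hypot(P[...,0]-.44,P[...,1]+.169)<.07)
q=P[b]; print("sleeve",b.sum(),q.mean(0),q.min(0),q.max(0), "ztop",np.percentile(q[:,2],[50,90,98]))
c=q[:,:2]-q[:,:2].mean(0); print("axis",np.linalg.svd(c,full_matrices=False)[2][0], np.ptp(c@np.linalg.svd(c,full_matrices=False)[2][0]))
E
```

```text
t: 3.1
position: [0.4723, -0.1814, 0.4782]
tcp_rot: [0.433, -0.559, 0.56, -0.432]
ft_force: [-0.2, 0.7, 0.6]
opening: 0.0429
t 3.1 pos [ 0.4723 -0.1814  0.4782] F [-0.17  0.65  0.56] T [ 0.04  0.07 -0.02] op 0.0429 q [-0.51 -0.09  1.8  -0.    1.43 -0.25]
[[-0.252, -0.0, 0.968], [-0.968, -0.0, -0.252], [0.001, -1.0, -0.0]]
pail [([0.5486, -0.1942, 0.0027], 0.77, array([299., 149.]))]
bail_mid [([0.4372, -0.1665, 0.0915], 0.82, array([222., 160.]))]
lid 5514 [ 0.54583196 -0.19352014  0.0957946 ] [ 0.49328316 -0.25640372  0.08513132] [ 0.59897747 -0.13146496  0.0995695 ]
sleeve 579 [ 0.44056187 -0.16625737  0.09841546] [ 0.425376   -0.21064168  0.09262394] [ 0.45521066 -0.12582222  0.10176427] ztop [0.09856398 0.09986433 0.10060365]
axis [-0.23607064 -0.9717359 ] 0.08546994778393648
```

View pics/b.png

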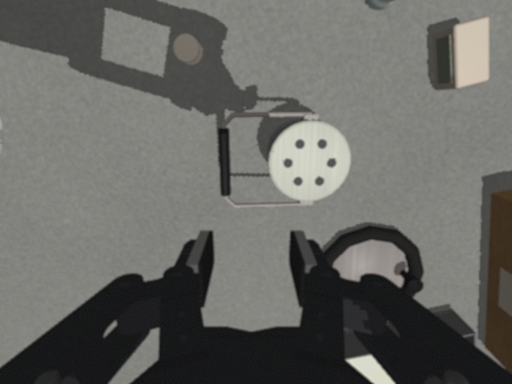

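```bash
python3 - <<'E'
from h import *
plan([.4339,-.1927,.247],np.radians(-14.2))
E
```

```text
t 3.25 pos [ 0.4715 -0.1778  0.4783] F [ 0.58  1.09 -0.41] T [-0.04 -0.06 -0.01] op 0.0429 q [-0.5  -0.1   1.81  0.    1.43 -0.25]
[[-0.248, -0.001, 0.969], [-0.969, 0.001, -0.248], [-0.001, -1.0, -0.001]]
shift/750 [ 0.032   0.3083 -0.0434] turn/90 [ 0.0005 -0.0016 -0.0005] dist 0.23476578167337103 deg 0.15484344181286627
```

```bash
python3 -m handwheel '0.032 0.07 -0.043 0 0 0 0.5; 0.032 0.14 -0.043 0 0 0 0.5; 0.032 0.18 -0.043 0 0 0 0.5; 0.032 0.22 -0.043 0 0 0 0.5; 0.032 0.22 -0.043 0 0 0 0.5; 0.032 0.22 -0.043 0 0 0 0.5'
python3 look.py c bail_mid
python3 - <<'E'
from h import *
f=dict(np.load("c.npz")); P=cloud(f); C=f["color"].astype(int)
b=(f["depth"]>0)&(P[...,2]>.06)&(P[...,2]<.12)&(C.sum(-1)<150)&(np.hypot(P[...,0]-.44,P[...,1]+.169)<.055)
q=P[b]; print("sleeve",b.sum(),q.mean(0),q.min(0),q.max(0), "ztop",np.percentile(q[:,2],[50,90,98]))
c=q[:,:2]-q[:,:2].mean(0); print(np.linalg.svd(c,full_matrices=False)[2][0])
plan([.4339,-.1927,.247],np.radians(-14.2))
E
```

```text
t: 4.0
position: [0.4351, -0.193, 0.3149]
tcp_rot: [0.434, -0.558, 0.559, -0.434]
ft_force: [0.6, -0.4, -0.1]
opening: 0.0425
t 4.0 pos [ 0.4351 -0.193   0.3149] F [ 0.58 -0.41 -0.07] T [-0.01  0.03  0.  ] op 0.0425 q [-0.57 -0.    2.04  0.    1.11 -0.32]
[[-0.246, 0.002, 0.969], [-0.969, -0.001, -0.246], [0.001, -1.0, 0.002]]
bail_mid [([0.4384, -0.1672, 0.0924], 0.73, array([246., 177.]))]
sleeve 2162 [ 0.44045646 -0.16525172  0.09825059] [ 0.42381931 -0.21177471  0.09169066] [ 0.45575879 -0.12621946  0.10143002] ztop [0.09855082 0.09972965 0.1002985 ]
[-0.24717761 -0.96897019]
t 4.1 pos [ 0.4354 -0.1936  0.3155] F [0.09 0.03 0.94] T [-0.    0.02 -0.02] op 0.043 q [-0.57 -0.    2.03  0.    1.11 -0.32]
[[-0.247, 0.003, 0.969], [-0.969, -0.002, -0.247], [0.001, -1.0, 0.004]]
shift/750 [-0.0008  0.0913 -0.0026] turn/90 [-0.0023 -0.0011  0.0007] dist 0.06853416517272994 deg 0.24285333572870454
```

View pics/c.png

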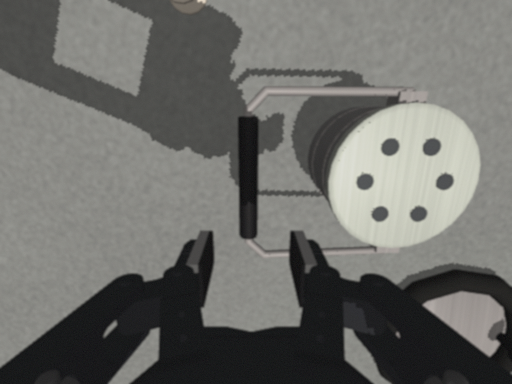

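```bash
python3 -m handwheel '-0.001 0.05 -0.003 0 0 0 0.5; -0.001 0.091 -0.003 0 0 0 0.5; -0.001 0.091 -0.003 0 0 0 0.5; -0.001 0.091 -0.003 0 0 0 0.12; -0.001 0.091 -0.003 0 0 0 0; -0.001 0.091 -0.003 0 0 0 0; -0.001 0.091 -0.003 0 0 0 0; -0.001 0.091 -0.003 0 0 0 0' 30
python3 - <<'E'
from h import *
s,R=st()
H=np.array([.5458,-.1940,.085]); ex=np.array([.969,-.246,0]); 
p0=s["position"]; 
g=p0+R[:,1]*.155; rel=g-H; x0=rel@ex; z0=rel[2]; r=np.hypot(x0,z0); a0=np.arctan2(z0,-x0); print("grip",g,"x0",x0,"z0",z0,"r",r,"a0",a0)
for a in np.linspace(a0,1.571,10)[1:]:
    d=ex*(-r*np.cos(a)-x0)+np.array([0,0,r*np.sin(a)-z0]); print(round(a,2),np.round(R.T@d/.75,4))
E
```

```text
t: 5.1
position: [0.4331, -0.1926, 0.2458]
tcp_rot: [0.433, -0.558, 0.559, -0.434]
ft_force: [0.9, -1.1, 0.9]
opening: 0.0132
t 5.1 pos [ 0.4331 -0.1926  0.2458] F [ 0.87 -1.11  0.89] T [-0.17 -0.17 -0.1 ] op 0.0132 q [-0.57  0.1   2.08  0.    0.96 -0.32]
[[-0.248, 0.002, 0.969], [-0.969, -0.001, -0.248], [0.001, -1.0, 0.002]]
grip [ 0.4333963  -0.19281013  0.09077088] x0 -0.10921189733912996 z0 0.0057708822767827544 r 0.10936426108498676 a0 0.052792051689109346
0.22 [ 0.     -0.0243  0.0034]
0.39 [ 0.     -0.0477  0.0109]
0.56 [-0.     -0.0696  0.0221]
0.73 [-0.     -0.0892  0.0369]
0.9 [-1.000e-04 -1.061e-01  5.480e-02]
1.06 [-1.000e-04 -1.197e-01  7.520e-02]
1.23 [-1.000e-04 -1.297e-01  9.760e-02]
1.4 [-0.0002 -0.1358  0.1214]
1.57 [-0.0002 -0.1378  0.1459]
```

```bash
python3 -m handwheel '0 -0.024 0.003 0 0 0 0; 0 -0.048 0.011 0 0 0 0; 0 -0.07 0.022 0 0 0 0; 0 -0.07 0.022 0 0 0 0'; python3 -c "
from h import *
st()"
```

```text
t: 5.6
position: [0.4492, -0.1969, 0.2993]
tcp_rot: [0.434, -0.558, 0.559, -0.434]
ft_force: [-2.6, -1.5, 1.2]
opening: 0.0129
t 5.6 pos [ 0.4492 -0.1969  0.2993] F [-2.65 -1.49  1.16] T [-0.18  0.4  -0.06] op 0.0129 q [-0.56  0.05  2.01 -0.    1.08 -0.31]
[[-0.247, 0.001, 0.969], [-0.969, -0.001, -0.247], [0.001, -1.0, 0.001]]
```

```bash
python3 -m handwheel '0 -0.019 0.015 0 0 0 0; 0 -0.036 0.033 0 0 0 0; 0 -0.05 0.053 0 0 0 0; 0 -0.06 0.076 0 0 0 0; 0 -0.066 0.099 0 0 0 0; 0 -0.068 0.124 0 0 0 0; 0 -0.068 0.124 0 0 0 0; 0 -0.068 0.124 0 0 0 0'; python3 look.py d pail bail_mid; python3 - <<'E'
from h import *
for n in ("scene","top"):
    f=cam(n)
    for k in ("pail","bail_mid"): print(n,k,[(np.round(w(f,r["at"]),3).tolist(),round(r["confidence"],2)) for r in robot.landmark_of(n,k)[:2]])
    if n=="scene": u,v=map(int,px(f,[.545,-.19,.12])); cv2.imwrite("pics/e.png",cv2.cvtColor(cv2.resize(f["color"][max(v-60,0):v+60,u-80:u+80],(640,480)),cv2.COLOR_RGB2BGR))
E
```

```text
t: 6.6
position: [0.5389, -0.2198, 0.3493]
tcp_rot: [0.434, -0.558, 0.559, -0.434]
ft_force: [0.4, -1.7, 3.1]
opening: 0.0129
t 6.6 pos [ 0.5389 -0.2198  0.3493] F [ 0.36 -1.69  3.14] T [-0.33 -0.04  0.01] op 0.0129 q [-0.51  0.18  1.77 -0.    1.19 -0.26]
[[-0.248, 0.001, 0.969], [-0.969, -0.001, -0.248], [0.001, -1.0, 0.001]]
pail [([0.5481, -0.1972, 0.004], 0.74, array([253., 151.]))]
bail_mid [([0.5411, -0.1943, 0.1959], 0.85, array([241., 214.]))]
scene pail [([0.544, -0.198, 0.001], 0.87)]
scene bail_mid [([0.547, -0.198, 0.197], 0.44)]
top pail [([0.545, -0.196, -0.002], 0.67), ([0.787, 0.099, 0.001], 0.19)]
top bail_mid [([0.543, -0.191, 0.194], 0.56), ([0.628, -0.448, 0.001], 0.17)]
```

View pics/e.png

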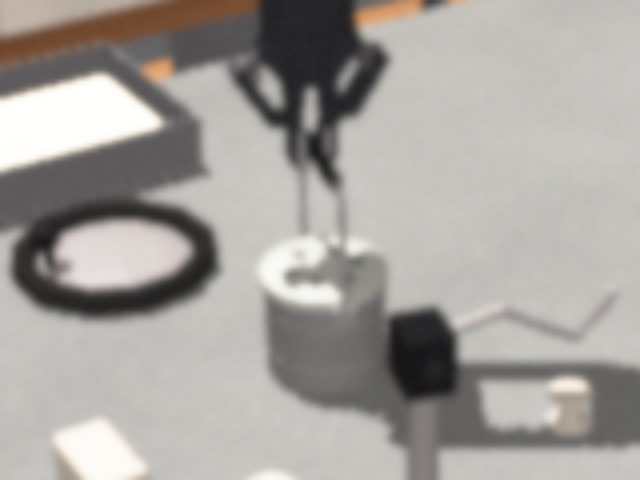

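```bash
python3 -m handwheel '0 0 0 0 0 0 0; 0 0 0 0 0 0 0; 0 -0.01 0 0 0 0 0; 0 -0.03 0 0 0 0 0; 0 -0.05 0 0 0 0 0; 0 -0.05 0 0 0 0 0; 0 -0.05 0 0 0 0 0; 0 -0.05 0 0 0 0 0' 100
python3 - <<'E'
from h import *
st()
for n in ("top","scene"):
    f=cam(n); P=cloud(f)
    for k in ("stand","hook_mark","column_top","pail","bail_mid"): print(n,k,[(np.round(w(f,r["at"]),3).tolist(),round(r["confidence"],2)) for r in robot.landmark_of(n,k)[:1]])
    S=np.array([.58,.182,0]); ex=np.array([.976,-.218,0]); ey=np.array([.218,.976,0])
    X=(P-S)@ex; Y=(P-S)@ey; Z=P[...,2]
    m=(f["depth"]>0)&(abs(Y)<.03)&(X>-.045)&(X<.13)&(Z>.2)&(Z<.32)
    o=np.argsort(X[m]); a=np.c_[X[m],Y[m],Z[m]][o]*1000; print(len(a))
    b=np.round(a[:,0]/6); print([[int(6*i),int((b==i).sum()),*np.round(np.median(a[b==i],0)[1:]).astype(int).tolist(),int(a[b==i][:,2].max())] for i in np.unique(b)])
E
```

```text
t: 8.05
position: [0.5384, -0.2193, 0.3854]
tcp_rot: [-0.434, 0.559, -0.558, 0.433]
ft_force: [0.0, 0.4, -6.4]
opening: 0.0108
t 8.05 pos [ 0.5384 -0.2193  0.3854] F [ 0.04  0.45 -6.38] T [-0.08 -0.01 -0.01] op 0.0108 q [-0.51  0.14  1.74  0.    1.26 -0.26]
[[-0.248, -0.001, 0.969], [-0.969, 0.001, -0.248], [-0.0, -1.0, -0.001]]
top stand [([0.58, 0.184, 0.002], 0.71)]
top hook_mark [([0.581, 0.179, 0.252], 0.97)]
top column_top [([0.679, 0.162, 0.249], 0.8)]
top pail [([0.55, -0.201, 0.036], 0.94)]
top bail_mid [([0.548, -0.195, 0.228], 0.57)]
352
[[-30, 2, 2, 277, 278], [-24, 5, 3, 274, 277], [-18, 5, 1, 267, 272], [-12, 5, 2, 261, 264], [-6, 6, 1, 251, 259], [0, 6, 2, 249, 251], [6, 6, 2, 251, 252], [12, 7, 0, 253, 259], [18, 6, 2, 257, 258], [24, 8, 1, 260, 265], [30, 6, 2, 264, 268], [36, 6, 1, 267, 270], [42, 7, 1, 269, 276], [48, 8, 1, 274, 276], [54, 5, 2, 272, 275], [60, 6, 0, 271, 272], [66, 6, 0, 271, 271], [72, 6, 0, 270, 273], [78, 5, -1, 266, 270], [84, 50, -3, 261, 275], [90, 36, -3, 272, 276], [96, 42, 1, 271, 278], [102, 36, 1, 272, 275], [108, 42, -1, 271, 277], [11
[... 173 characters left out ...]
52], 0.89)]
scene pail [([0.54, -0.194, 0.033], 0.57)]
scene bail_mid [([0.544, -0.199, 0.234], 0.6)]
536
[[-30, 3, 4, 272, 272], [-24, 14, 4, 269, 275], [-18, 10, 5, 262, 269], [-12, 10, 5, 256, 261], [-6, 12, 4, 250, 258], [0, 7, 5, 248, 251], [6, 8, 6, 249, 252], [12, 7, 4, 252, 257], [18, 7, 4, 257, 259], [24, 8, 4, 261, 264], [30, 9, 3, 264, 269], [36, 5, 4, 271, 271], [42, 8, 6, 270, 276], [48, 8, 3, 274, 276], [54, 8, 1, 271, 274], [60, 9, 3, 271, 275], [66, 8, 2, 269, 273], [72, 8, 2, 268, 269], [78, 6, 2, 267, 269], [84, 36, 18, 265, 273], [90, 42, 9, 270, 275], [96, 51, 10, 263, 274], [102, 64, 11, 262, 276], [108, 74, 15, 253, 275], [114, 105, 7, 256, 274], [120, 9, 12, 256, 272]]
```

```bash
python3 - <<'E'
from h import *
plan([.492,.179,.455],np.radians(-12.9))
E
```

```text
t 8.65 pos [ 0.5387 -0.2195  0.3862] F [ 0.12 -0.11 -5.67] T [-0.14  0.   -0.01] op 0.0108 q [-0.51  0.14  1.74  0.    1.26 -0.26]
[[-0.248, 0.0, 0.969], [-0.969, -0.0, -0.248], [0.0, -1.0, 0.0]]
shift/750 [-0.4993 -0.0918 -0.192 ] turn/90 [-0.     -0.0161  0.    ] dist 0.4070455725295216 deg 1.4494380911753708
```

```bash
python3 -m handwheel '0 -0.02 0 0 0 0 0; -0.01 -0.05 -0.005 0 0 0 0; -0.04 -0.08 -0.02 0 0 0 0; -0.08 -0.092 -0.035 0 -0.002 0 0; -0.12 -0.092 -0.05 0 -0.004 0 0; -0.16 -0.092 -0.065 0 -0.006 0 0; -0.2 -0.092 -0.08 0 -0.008 0 0; -0.24 -0.092 -0.095 0 -0.01 0 0' && python3 -m handwheel '-0.045 0 -0.015 0 0 0 0; -0.09 0 -0.03 0 -0.002 0 0; -0.135 0 -0.045 0 -0.004 0 0; -0.18 0 -0.06 0 -0.006 0 0; -0.215 0 -0.08 0 -0.006 0 0; -0.24 0 -0.09 0 -0.006 0 0; -0.254 0 -0.096 0 -0.006 0 0; -0.259 0 -0.097 0 -0.006 0 0' && python3 -m handwheel '0 0 0 0 0 0 0; 0 0 0 0 0 0 0; 0 0 0 0 0 0 0; 0 0 0 0 0 0 0' 
python3 look.py g bail_mid hook_mark pail
python3 - <<'E'
from h import *
f=cam("scene"); u,v=map(int,px(f,[.54,.19,.22])); cv2.imwrite("pics/g2.png",cv2.cvtColor(cv2.resize(f["color"][v-75:v+75,u-100:u+100],(640,480)),cv2.COLOR_RGB2BGR))
for k in ("pail","bail_mid"): print(k,[(np.round(w(f,r["at"]),3).tolist(),round(r["confidence"],2)) for r in robot.landmark_of("scene",k)[:2]])
st()
E
```

```text
t: 9.65
position: [0.514, -0.0264, 0.4567]
tcp_rot: [0.438, -0.555, 0.556, -0.438]
ft_force: [0.3, -0.1, -6.3]
opening: 0.0112
t: 10.65
position: [0.4886, 0.1788, 0.4559]
tcp_rot: [0.441, -0.553, 0.553, -0.441]
ft_force: [-0.4, 0.3, -5.8]
opening: 0.0111
t: 11.15
position: [0.4888, 0.1781, 0.4552]
tcp_rot: [0.44, -0.553, 0.553, -0.44]
ft_force: [0.1, -0.4, -5.6]
opening: 0.0113
t 11.15 pos [0.4888 0.1781 0.4552] F [ 0.11 -0.36 -5.62] T [-0.14  0.04 -0.06] op 0.0113 q [ 0.21 -0.05  1.8  -0.    1.39  0.44]
[[-0.224, -0.0, 0.975], [-0.975, -0.0, -0.224], [0.0, -1.0, -0.0]]
bail_mid [([0.4909, 0.2048, 0.2986], 0.79, array([242., 210.]))]
hook_mark [([0.5796, 0.188, 0.2475], 0.65, array([382., 176.]))]
pail [([0.4969, 0.2024, 0.1079], 0.55, array([253., 150.]))]
pail [([0.487, 0.205, 0.108], 0.56)]
bail_mid [([0.492, 0.199, 0.304], 0.62)]
t 11.5 pos [0.4886 0.1785 0.4551] F [-0.11 -0.12 -5.97] T [-0.14  0.06  0.02] op 0.0111 q [ 0.22 -0.05  1.8   0.    1.39  0.44]
[[-0.223, -0.0, 0.975], [-0.975, 0.0, -0.223], [0.0, -1.0, -0.0]]
```

View pics/g2.png

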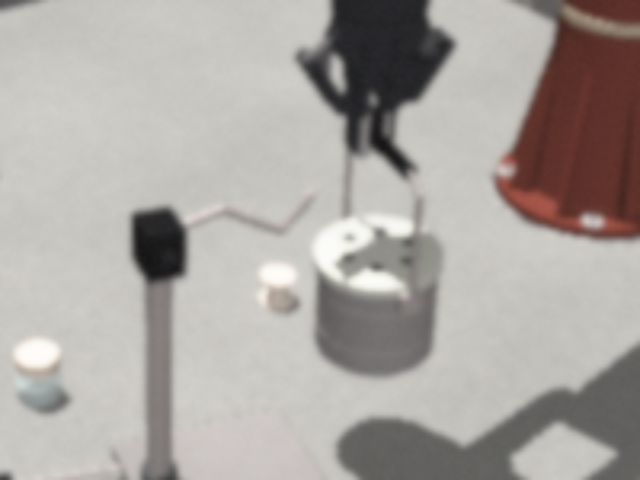

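View pics/g.png

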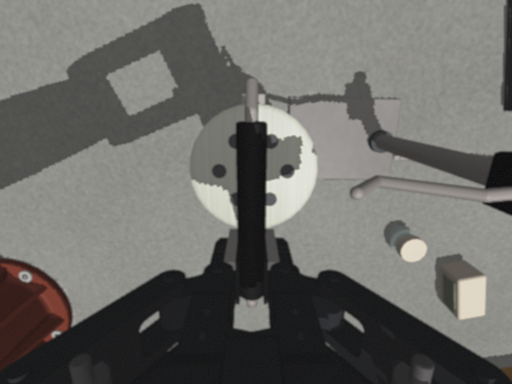

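```bash
python3 - <<'E'
from h import *
f=dict(np.load("g.npz")); P=cloud(f); C=f["color"].astype(int)
T=np.array([.4888,.1781,0]); ex=np.array([.975,-.223,0]); ey=np.array([.223,.975,0])
X=(P-T)@ex*1000; Y=(P-T)@ey*1000; Z=P[...,2]*1000; ok=f["depth"]>0
m=ok&(Z>225)&(Z<300)&(X>50)&(X<165)&(abs(Y)<80)
b=np.round(X/6); print([[int(6*i),int((m&(b==i)).sum()),*np.round([np.median(Y[m&(b==i)]),np.percentile(Y[m&(b==i)],5),np.percentile(Y[m&(b==i)],95),np.median(Z[m&(b==i)]),Z[m&(b==i)].max()]).astype(int).tolist()] for i in np.unique(b[m])])
s=ok&(C.sum(-1)<120)&(abs(X)<15)&(Z>285)&(Z<330)&(Y>0)&(Y<90); print("sleeve",s.sum(),np.percentile(X[s],[2,50,98]),np.percentile(Y[s],[0,1,50,99,100]),np.percentile(Z[s],[5,50,95]))
a=ok&(C.sum(-1)>200)&(abs(X)<15)&(Z>270)&(Z<330)&(Y>40)&(Y<110); print("bar",a.sum(),np.percentile(Y[a],[0,5,50,95,100]),np.median(Z[a]))
E
```

```text
[[60, 122, 27, 23, 29, 271, 274], [66, 99, 28, 24, 30, 269, 273], [72, 75, 28, 24, 29, 261, 267], [78, 64, 28, 24, 29, 255, 260], [84, 65, 28, 24, 29, 248, 253], [90, 139, 26, 22, 29, 247, 250], [96, 149, 26, 22, 29, 250, 256], [102, 160, 26, 22, 29, 254, 257], [108, 156, 26, 22, 29, 258, 261], [114, 174, 26, 22, 29, 261, 265], [120, 188, 26, 22, 29, 265, 268], [126, 197, 26, 22, 29, 268, 272], [132, 207, 25, 22, 28, 272, 276], [138, 128, 26, 22, 28, 273, 275], [144, 108, 26, 22, 28, 272, 274], [150, 97, 26, 22, 29, 270, 272], [156, 5, 22, 21, 28, 268, 268]]
sleeve 4834 [-13.74508355   0.21875055  13.76550995] [2.88376399e-03 5.18241747e-01 2.96672553e+01 6.71855051e+01
 6.80392677e+01] [302.63354798 305.87297362 327.27897728]
bar 674 [40.03294816 53.09999955 75.2488396  85.1133901  86.64277641] 299.08517493350814
```

```bash
python3 -m handwheel '0 0 0.01 0 0 0 0; 0 0 0.03 0 0 0 0; 0 0 0.055 0 0 0 0; 0 0 0.08 0 0 0 0; 0 0 0.1 0 0 0 0; 0 0 0.112 0 0 0 0; 0 0 0.117 0 0 0 0; 0 0 0.117 0 0 0 0' && python3 -m handwheel '0 0 0 0 0 0 0; 0 0.01 0 0 0 0 0; 0 0.02 0 0 0 0 0; 0 0.03 0 0 0 0 0; 0 0.034 0 0 0 0 0; 0 0.034 0 0 0 0 0; 0 0.034 0 0 0 0 0; 0 0.034 0 0 0 0 0'
python3 look.py i bail_mid
python3 - <<'E'
from h import *
f=dict(np.load("i.npz")); P=cloud(f)
T=np.array([.4888,.1781,0]); ex=np.array([.975,-.223,0]); ey=np.array([.223,.975,0])
X=(P-T)@ex*1000; Y=(P-T)@ey*1000; Z=P[...,2]*1000; ok=f["depth"]>0
m=ok&(Z>225)&(Z<283)&(X>50)&(X<165)&(abs(Y-26)<7)
b=np.round(X/6); print([[int(6*i),int((m&(b==i)).sum()),*np.round([np.median(Y[m&(b==i)]),np.median(Z[m&(b==i)])]).astype(int).tolist()] for i in np.unique(b[m])])
E
```

```text
t: 12.5
position: [0.5742, 0.1588, 0.455]
tcp_rot: [-0.441, 0.553, -0.553, 0.44]
ft_force: [0.1, 0.4, -5.2]
opening: 0.0112
t: 13.5
position: [0.5742, 0.1589, 0.4301]
tcp_rot: [0.441, -0.553, 0.553, -0.441]
ft_force: [0.0, -0.6, -5.7]
opening: 0.0112
t 13.5 pos [0.5742 0.1589 0.4301] F [ 0.   -0.62 -5.67] T [-0.08  0.1   0.01] op 0.0112 q [0.15 0.14 1.66 0.   1.35 0.38]
[[-0.223, 0.0, 0.975], [-0.975, 0.0, -0.223], [-0.0, -1.0, 0.0]]
bail_mid [([0.5778, 0.1859, 0.2722], 0.75, array([245., 207.]))]
[[60, 109, 27, 272], [66, 225, 27, 269], [72, 200, 27, 262], [78, 144, 27, 256], [84, 355, 26, 280], [90, 354, 27, 281], [96, 166, 26, 277], [102, 166, 26, 254], [108, 177, 26, 258], [114, 185, 26, 261], [120, 201, 26, 264], [126, 215, 26, 268], [132, 235, 26, 272], [138, 187, 26, 273], [144, 171, 26, 272], [150, 169, 26, 270], [156, 165, 26, 268], [162, 158, 26, 267]]
```

View pics/i.png

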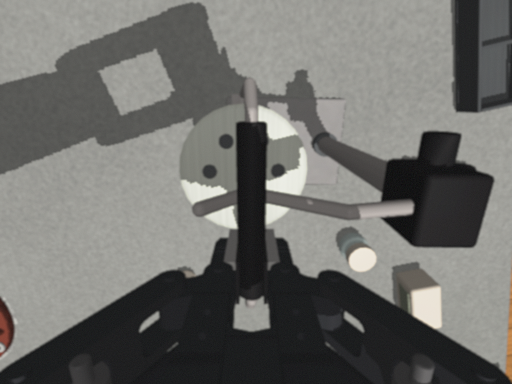

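```bash
python3 -m handwheel '0 0.004 0 0 0 0 0; 0 0.008 0 0 0 0 0; 0 0.012 0 0 0 0 0; 0 0.014 0 0 0 0 0; 0 0.014 0 0 0 0 0; 0 0.014 0 0 0 0 0'
python3 -m handwheel '0 0.0013 0 0 0 0 0; 0 0.0013 0 0 0 0 0; 0 0.0013 0 0 0 0 0'|grep -E "pos|force"
```

```text
t: 14.35
position: [0.5742, 0.1588, 0.4192]
tcp_rot: [-0.441, 0.553, -0.553, 0.441]
ft_force: [-0.4, 0.1, -5.3]
opening: 0.0111
position: [0.5742, 0.1588, 0.4183]
ft_force: [0.4, -0.3, -5.3]
```

```bash
python3 -m handwheel '0 0.0013 0 0 0 0 0; 0 0.0013 0 0 0 0 0; 0 0.0013 0 0 0 0 0'|grep -E "pos|force"
```

```text
position: [0.5741, 0.1588, 0.4171]
ft_force: [0.1, -0.1, -5.1]
```

```bash
python3 -m handwheel '0 0.0013 0 0 0 0 0; 0 0.0013 0 0 0 0 0; 0 0.0013 0 0 0 0 0'|grep -E "pos|force"
```

```text
position: [0.5742, 0.1588, 0.4163]
ft_force: [0.2, 0.5, -6.1]
```

```bash
for i in 1; do python3 -m handwheel '0 0.0013 0 0 0 0 0; 0 0.0013 0 0 0 0 0; 0 0.0013 0 0 0 0 0'|grep -E "pos|force"; done
```

```text
position: [0.5742, 0.1588, 0.4152]
ft_force: [0.4, -0.7, -4.6]
```

```bash
python3 -m handwheel '0 0.0013 0 0 0 0 0; 0 0.0013 0 0 0 0 0; 0 0.0013 0 0 0 0 0'|grep -E "pos|force"
```

```text
position: [0.5742, 0.1588, 0.4143]
ft_force: [0.4, 0.6, -5.2]
```

```bash
python3 -m handwheel '0 0.001 0 0 0 0 0; 0 0.001 0 0 0 0 0; 0 0.001 0 0 0 0 0'|grep -E "pos|force"; python3 -c "
from h import *
for i in range(4): cam('wrist'); print(robot.sense()['ft_force'])"
```

```text
position: [0.5742, 0.1588, 0.4136]
ft_force: [0.4, -0.1, -5.4]
[-0.17359483  0.49229547 -5.80811207]
[-0.16381713  0.63464095 -5.13559304]
[ 0.3402784   0.16219777 -5.39385056]
[ 0.58657854  0.24159154 -5.58407367]
```

```bash
cat > fz.py <<'E'
from h import *
a=[]
for i in range(4): robot.grab_frame('top'); a.append(robot.sense()['ft_force'])
s=robot.sense(); print(round(s['t'],2),np.round(s['position'],4),"F",np.round(np.mean(a,0),2))
E
python3 -m handwheel '0 0.001 0 0 0 0 0; 0 0.001 0 0 0 0 0' >/dev/null; python3 fz.py
```

```text
17.25 [0.5742 0.1588 0.4128] F [-0.33  0.14 -4.86]
```

```bash
python3 -m handwheel '0 0.001 0 0 0 0 0; 0 0.001 0 0 0 0 0' >/dev/null; python3 fz.py
```

```text
17.7 [0.5742 0.1588 0.4121] F [ 0.28 -0.53 -5.88]
```

```bash
python3 -m handwheel '0 0.001 0 0 0 0 0; 0 0.001 0 0 0 0 0' >/dev/null; python3 fz.py
```

```text
18.15 [0.5742 0.1588 0.4113] F [-0.23  0.05 -5.29]
```

```bash
python3 -m handwheel '0 0.001 0 0 0 0 0; 0 0.001 0 0 0 0 0' >/dev/null; python3 fz.py
```

```text
18.6 [0.5742 0.1588 0.4106] F [ 0.2   0.42 -5.15]
```

```bash
python3 -m handwheel '0 0.001 0 0 0 0 0; 0 0.001 0 0 0 0 0' >/dev/null; python3 fz.py
```

```text
19.05 [0.5743 0.1588 0.41  ] F [ 0.49 -0.21 -4.17]
```

```bash
python3 -m handwheel '0 0.001 0 0 0 0 0; 0 0.001 0 0 0 0 0' >/dev/null; python3 fz.py
```

```text
19.5 [0.5743 0.1588 0.4093] F [ 1.07 -0.45 -3.79]
```

```bash
python3 -m handwheel '0 0.001 0 0 0 0 0; 0 0.001 0 0 0 0 0' >/dev/null; python3 fz.py
```

```text
19.95 [0.5743 0.1588 0.4086] F [ 1.22 -0.18 -1.93]
```

```bash
python3 -m handwheel '0 0 0.002 0 0 0 0; 0 0 0.002 0 0 0 0' >/dev/null; python3 fz.py
```

```text
20.4 [0.5752 0.1587 0.408 ] F [-2.89  0.77 -1.58]
```

```bash
python3 -m handwheel '0 0 -0.001 0 0 0 0; 0 0 -0.001 0 0 0 0' >/dev/null; python3 fz.py
```

```text
20.85 [0.5748 0.1587 0.4082] F [-2.54  0.54 -1.73]
```

```bash
python3 -m handwheel '0 0.0005 -0.001 0 0 0 0; 0 0.0005 -0.001 0 0 0 0' >/dev/null; python3 fz.py
```

```text
21.3 [0.5744 0.1587 0.4082] F [-0.98  0.34 -1.49]
```

```bash
python3 -m handwheel '0 0.0008 -0.0003 0 0 0 0; 0 0.0008 -0.0003 0 0 0 0' >/dev/null; python3 fz.py
```

```text
21.75 [0.5743 0.1588 0.4078] F [ 1.02 -0.42 -0.9 ]
```

```bash
python3 -m handwheel '0 0.0005 0.0003 0 0 0 0; 0 0.0005 0.0003 0 0 0 0' >/dev/null; python3 fz.py; python3 - <<'E'
from h import *
for n in ("scene","wrist"):
    f=cam(n)
    for k in ("pail","bail_mid"): print(n,k,[(np.round(w(f,r["at"]),3).tolist(),round(r["confidence"],2)) for r in robot.landmark_of(n,k)[:1]])
E
```

```text
22.2 [0.5744 0.1588 0.4073] F [ 1.61 -0.57 -0.24]
scene pail [([0.58, 0.186, 0.057], 0.89)]
scene bail_mid [([0.583, 0.181, 0.252], 0.75)]
wrist pail []
wrist bail_mid [([0.578, 0.186, 0.253], 0.78)]
```

```bash
python3 -m handwheel '0 0 0 0 0 0 0; 0 0 0 0 0 0 0' 20; python3 -m handwheel '0 0 0 0 0 0 0.15; 0 0 0 0 0 0 0.18; 0 0 0 0 0 0 0.22; 0 0 0 0 0 0 0.3; 0 0 0 0 0 0 0.4; 0 0 0 0 0 0 0.4; 0 0 0 0 0 0 0.4'; python3 fz.py
python3 - <<'E'
from h import *
for n in ("scene","wrist"):
    f=cam(n)
    for k in ("pail","bail_mid"): print(n,k,[(np.round(w(f,r["at"]),3).tolist(),round(r["confidence"],2)) for r in robot.landmark_of(n,k)[:1]])
    if n=="scene": u,v=map(int,px(f,[.56,.19,.2])); c=cv2.resize(f["color"][v-75:v+75,u-100:u+100],(400,300))
    else: c=np.hstack([c,cv2.resize(f["color"],(400,300))])
cv2.imwrite("pics/j.png",cv2.cvtColor(c,cv2.COLOR_RGB2BGR))
E
```

```text
t: 22.75
position: [0.5744, 0.1588, 0.4072]
tcp_rot: [0.44, -0.553, 0.553, -0.441]
ft_force: [3.0, -1.0, 0.6]
opening: 0.0112
t: 23.62
position: [0.5742, 0.1588, 0.407]
tcp_rot: [-0.441, 0.553, -0.553, 0.441]
ft_force: [-0.4, -0.8, -0.6]
opening: 0.0343
23.82 [0.5742 0.1588 0.4069] F [ 0.03 -0.45  0.11]
scene pail [([0.578, 0.185, 0.053], 0.63)]
scene bail_mid [([0.581, 0.185, 0.252], 0.57)]
wrist pail [([0.678, 0.158, 0.248], 0.62)]
wrist bail_mid [([0.579, 0.183, 0.251], 0.79)]
```

View pics/j.png

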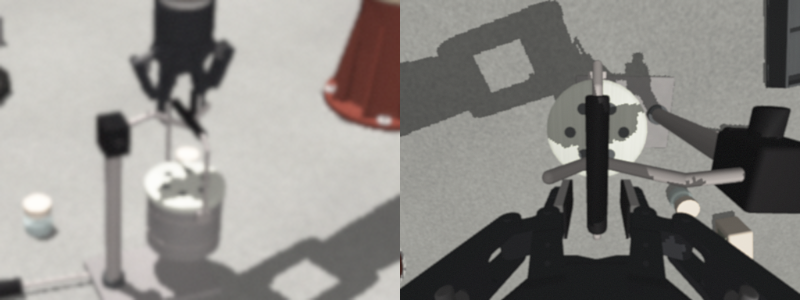

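```bash
python3 -m handwheel '0 -0.01 0 0 0 0 0.4; 0 -0.025 0 0 0 0 0.4; 0 -0.045 0 0 0 0 0.4; 0 -0.07 0 0 0 0 0.4; 0 -0.1 0 0 0 0 0.4; 0 -0.13 0 0 0 0 0.4; 0 -0.15 0 0 0 0 0.4; 0 -0.15 0 0 0 0 0.4' && python3 -m handwheel '0 0 0 0 0 0 0.4; 0 0 0 0 0 0 0.4; 0 0 0 0 0 0 0.4; 0 0 0 0 0 0 0.4; 0 0 0 0 0 0 0.4; 0 0 0 0 0 0 0.4; 0 0 0 0 0 0 0.4; 0 0 0 0 0 0 0.4'
python3 - <<'E'
from h import *
c=[]
for n in ("scene","wrist","scene","top"):
    f=cam(n)
    for k in ("pail","bail_mid"): print(n,k,[(np.round(w(f,r["at"]),3).tolist(),round(r["confidence"],2)) for r in robot.landmark_of(n,k)[:1]])
    if n=="scene": u,v=map(int,px(f,[.56,.19,.2])); c.append(cv2.resize(f["color"][v-75:v+75,u-100:u+100],(400,300)))
cv2.imwrite("pics/k.png",cv2.cvtColor(np.hstack(c),cv2.COLOR_RGB2BGR)); st()
E
```

```text
t: 25.12
position: [0.5744, 0.1588, 0.5219]
tcp_rot: [0.439, -0.552, 0.554, -0.442]
ft_force: [-0.3, 0.6, -0.0]
opening: 0.0341
t: 26.12
position: [0.5742, 0.1588, 0.5195]
tcp_rot: [0.441, -0.553, 0.553, -0.441]
ft_force: [0.0, 0.3, 0.2]
opening: 0.0341
scene pail [([0.578, 0.184, 0.056], 0.7)]
scene bail_mid [([0.786, -0.117, 0.002], 0.61)]
wrist pail [([0.582, 0.183, 0.059], 0.58)]
wrist bail_mid [([0.58, 0.184, 0.25], 0.73)]
scene pail [([0.581, 0.187, 0.056], 0.92)]
scene bail_mid [([0.583, 0.182, 0.255], 0.51)]
top pail [([0.581, 0.181, 0.056], 0.86)]
top bail_mid [([0.582, 0.184, 0.252], 0.52)]
t 26.73 pos [0.5742 0.1588 0.5195] F [ 0.57  0.36 -0.48] T [-0.03 -0.04  0.04] op 0.0343 q [0.15 0.09 1.55 0.   1.51 0.38]
[[-0.223, 0.0, 0.975], [-0.975, 0.0, -0.223], [-0.0, -1.0, 0.0]]
```

View pics/k.png

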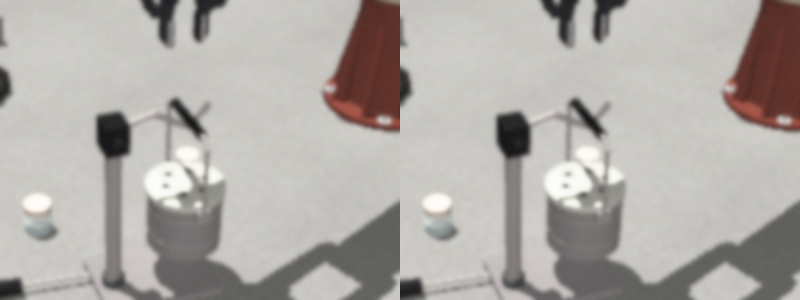

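The pail hangs level and still from the hook at about (185,120) in the left crop, and the gripper is well clear above it.

```bash
python3 -c "
from bench import robot
print(robot.finish_job())"
```

```text
the job is handed in; nothing more can be done
None
```

The pail is hanging on the hook of the weighing stand by the middle of its bail's grip, and I handed the job in at about 27 s. The hand-in reports no verdict, so what follows rests on my own checks.

- **Swing and lift:** I gripped the sleeve about 25 mm off its middle, so the fingers would pass beside the hook. I swung the bail upright with the pail standing within a few mm of its start. Then I lifted the pail, which weighs about 5.6 N, and brought it over the hook from the open side.
- **Lowering:** I let it down in steps of 0.75 mm or less until the wrist carried about 0 N, then opened the fingers and rose clear. First contact came with the sleeve centre at about z 0.255 m.
- **Last checks:** The cameras put the middle of the grip at about (0.582, 0.183, 0.252), within a few mm of the seat. The pail's underside is at 0.056 m, directly below, so it hangs level. Two successive pictures show it still, and the force on the gripper is about 0.
- **Disagreements:** The network once reported the middle of the grip at the hygrometer's position, and once the pail at the column top. Both contradicted the pictures, so I ignored them. While I centred the sleeve in the V, the hook briefly gave about 3 N sideways. My estimate is that it never felt more than about 6–7 N in all, but I could not measure that directly. I did not re-measure the bystanders at the end.

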